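# Knock a moulded specimen out of the press and stand it in the dish

## Task

Lift the knockout rod of the small press by its ball handle until more than half of the resin specimen stands out of the mould, then take the specimen and stand it upright inside the white jar lid without dropping it. Leave the knockout rod pushed fully back down for the next moulding, and leave the tape roll and the brown vial where they are.

Things in the scene. Friction and masses are not known exactly. Their poses are not given: they have to be found in the camera images.
- mould_rim (a point): Middle of the mould's mouth on the fixed grey C-shaped press, 119 mm above the worktop, level with the top of the square steel mould block (60 x 60 mm). Its frame is the press's: z up, -x to the open front (robot side), +x to the column, which begins 50 mm behind the mould axis. Cavity: round, 31 mm wide, 40 mm deep, its floor with a 14 mm hole for the rod.
- ram_end (a point): Lower end of the press ram (28 mm wide), straight over the mould, 166 mm above its rim; the press head above it (338 mm tall in all) reaches 30 mm in front of the axis. So no gripper can come down upright on the mould: come in from the open front, tilted about 35 degrees (25 to 45), fingers pointing forward and down, staying above the mould block.
- knockout (a joint): Knockout rod (12 mm steel, upright, under the mould): 0 = fully down, its tip level with the cavity floor; grows by the metres it is raised, stop at 0.034. It stays at any height (friction about 6 N, either way). The specimen's underside is raised as far as the rod.
- rod_ball (a point): Centre of the black ball handle, 24 mm in diameter, of the knockout rod. It sits on a thin arm (8 mm) 75 mm in front of the mould axis, 32 mm above the worktop when the rod is down, and goes straight up and down with the rod. Nothing is under it but the worktop; the press base ends 30 mm behind it. A fixed small purple cup stands about 90 mm or more to its right. Same axes as mould_rim.
- specimen_mid (a point): Centre of the specimen: a dark resin cylinder 30 mm in diameter, 36 mm tall, 45 g, z along its axis, with a small metal piece in its top face. With the rod down it stands on the cavity floor, its top 4 mm below the rim, where it cannot be gripped.
- dish_floor (a point): Middle of the inner floor of the white jar lid lying open side up like a dish: 97 mm across outside, about 76 mm inside, 18 mm high, floor 2 mm above the worktop. Loose, 60 g. It lies either in front of the press or well to the right, past the middle; boxes and a clear rack up to 290 mm high stand at the back between these two places: carry things past it high and near the robot.
- tape_roll: Bystander: roll of tape lying flat, 96 mm across, 25 mm high, origin at its underside. It lies where the jar lid does not.
- vial: Bystander: brown screw vial, 27 mm wide, 50 mm tall, standing to the left of the press; origin at the centre of its underside.
There are look-alikes about, which are no part of the job. Of the things that look like the part that bears dish_floor, the larger one is meant.

How it is judged (in metres and radians):
On the way, in this order (a step that is already met when the one before it is completed fails the run):
1. the knockout rod is raised so that more than half of the specimen stands out of the mould, still upright in it (value of joint knockout above 0.022 m and horizontal distance between specimen_mid and mould_rim below 0.004 m and z of specimen_mid in the frame of mould_rim between 0 and 0.018 m), for 0.2 s.
2. the specimen stands upright in the jar lid, let go (horizontal distance between specimen_mid and dish_floor below 0.03 m and angle between specimen_mid's own z axis and vertical below 0.12 rad and height (world z) of specimen_mid below 0.026 m and contact force between specimen and the fingers below 0.05 N), for 0.3 s.
At the end, for the whole second after the job is handed in: The specimen stands upright (within 7 degrees) and at rest on the floor of the jar lid, its axis within 30 mm of the lid's middle, and the knockout rod is down within 3 mm of its lower stop (horizontal distance between specimen_mid and dish_floor below 0.03 m and angle between specimen_mid's own z axis and vertical below 0.12 rad and height (world z) of specimen_mid below 0.026 m and linear speed of specimen below 0.02 m/s and value of joint knockout below 0.003 m); the robot touches nothing.
It fails at once if the specimen is dropped: loose in the air more than about 2 cm above the dish, away from the mould (horizontal distance between specimen_mid and mould_rim above 0.03 m and height (world z) of specimen_mid above 0.045 m and contact force between specimen and the fingers below 0.01 N).
It fails at once if the tape roll is moved more than 3 cm (distance of tape_roll from where it was at the start of the episode above 0.03 m).
It fails at once if the vial is moved more than 3 cm or knocked over (distance of vial from where it was at the start of the episode above 0.03 m or angle between vial's own z axis and vertical above 0.5 rad).
It also fails if it takes over 67 s, if anything falls off the work surface, if the arm or the gripper's body presses on something with over 40 N, if the wrist force passes 120 N, or if a joint passes its speed limit or range.

## Robot

A 6-joint arm with a two-finger parallel gripper is mounted at the origin on a cart in front of the work surface, level with it; the furniture and walls round the work are solid. World frame = base frame: x ahead of the robot, y to its left, z up, the work surface at z = 0. Lengths are in mm, angles in rad, forces in N, time in s.
With the tool pointing down it reaches from about 350 to 975 mm from the base axis. Payload 4.9 kg.
Tool frame: the origin (TCP) lies at the very end of the fingers, on their centre line; the grasp point (between the pads) lies 19 mm behind it (env.grip_point_offset is the y of the grasp point in the tool frame, in mm); y points along the fingers, z is the direction in which the jaws open and shut, and the axes are right-handed (so a half turn about y gives the same grasp; the last joint's range is limited). The gripper opens to 85 mm and grips with 20 to 120 N. Pads are 22 mm wide; open, the fingers measure 114 mm over their backs; the gripper's body (76 mm by 85 mm) begins 54 mm behind the grasp point. The pads swing forward as they close: fully open they stand 13 mm farther back than shut.
Start: joints at [1.156, 0.053, 1.613, -0, 1.476, -0.119], TCP at [182.18, 597.839, 196.104] pointing down, gripper open.
Joint ranges: [-3.01, 3.01], [-1.01, 2.22], [0.06, 2.58], [-1.02, 4.17], [0.09, 2.62], [-3.14, 3.14]. Speed limits (rad/s): [2.57, 2.57, 3.14, 3.14, 3.14, 3.14].

## Interface

Orientations are given as [roll, pitch, yaw] about the fixed x, y, z axes, in that order (R = Rz(yaw) Ry(pitch) Rx(roll)).
In Python, from station import env, vision, nets gives the robot as it stands.
- The arm moves only by the tool servo_tool, never from a script. Its argument "commands" is a list of rows, each a list of 3 entries, a list of its own where there are three numbers: the shift along the tool's x, y, z in cm, then the turn about the tool's y in degrees, then the opening, from 0 (shut) to 1 (fully open). A call has 1 to 20 rows; each row is the pose to reach, as a shift and turn from the pose commanded when the call began, along the tool's axes at that moment; what a row does not reach only later rows make up. A row lasts 1/12 s, in which the tool goes at most 41.7 mm and 7.16 degrees, less where a joint would pass 70% of its speed; a pose out of reach is approached as far as the arm can. A call with a gripper value outside its range is refused whole. The fingers move at their own pace and stop on an object; "force" is the grip in N (left out, the last holds). Time passes only in rows, so rows that repeat a pose let the fingers close. It gives the time, the measured TCP pose, the force and the opening at its end, in the units of the state.
- env.get_state(): the state, without advancing time (a new reading comes with each control period).
- vision.capture(name): name is "side" or "top" or "wrist"; returns the picture (420x560x3 uint8, red, green, blue); there is no depth.
- vision.calibration(name): a dict with "camera_matrix" (3x3 intrinsics, pixels), "position" and "attitude" of the camera in the world; the wrist camera has in their place "T_tool_cam" (4x4, takes a point from camera to tool coordinates, whose origin is the TCP and whose axes are the tool frame's). Camera axes: x right, y down, z forward; pixel columns grow to the right and rows downward; lengths in mm; the calibration is good to about 2 mm. A picture is of the moment at which its call begins: read the wrist's pose just before it. calibration takes no time and is no camera call.
- env.hand_in(): hands the job in, once; it reports no verdict.
Trained networks look in the newest picture that a camera, given by its name, has taken for a name from the list of things; names that differ only in an ending like _2 or _b are one class to them, and where a whole thing is asked for, a point or a joint stands for the part that bears it (a point fixed in the world has none). Each returns a list of dicts, best first, with "conf" (0 to 1); they miss things now and then, are a little off and sometimes report something else, mostly with a low value. They report only what shows in the picture. A call takes as long as a camera call. They do not tell look-alikes from the thing itself.
- nets.masks_of(camera, name): "pixels" (420x560 bool, what is visible of it) and "bbox" ([left, top, right, bottom] in pixels, round what is visible of it).
- nets.place_of(camera, name): "position" ([column, row] in pixels: a listed point, or the origin of a listed thing).
The state is a dict: "time_s": time; "joint_positions": joint angles; "qd": joint speeds; "tau": joint torques, N m; "ee_pos": TCP position; "tool_rot": TCP orientation; "force": force on the tool from outside, world axes, zero at the start; "moment": the same for the moment, N m; "opening": finger opening in mm.
Only numpy, scipy, OpenCV 4.12 (cv2) and the standard library are available. Lean on these libraries where they do the work, as an engineer would, in place of code of your own. Each camera call takes 0.05 s, during which the arm holds its last target. There are 200 camera calls.

## Working session

There is one attempt and no reset: what is moved stays moved. The work goes in short steps, Python scripts to look and compute and a tool call to move; the robot and the scene stay as the last step left them, time stands still between calls to the robot, and variables do not carry over. Pictures are saved under pics/ and viewed, about 8 in all and at most 12, crops included, and the job is handed in when it is done.

Besides the shell and the picture viewer there is one more tool, called after "Call:" by a JSON object that holds its "name" and its "arguments". servo_tool: Moves the arm, as the interface text tells. Its arguments: {"type":"object","properties":{"commands":{"type":"array","items":{"type":"array"}},"force":{"type":"number"}},"required":["commands"]}

```bash
ls; mkdir -p pics
cat > h.py <<'E'
import numpy as np, cv2
from scipy.spatial.transform import Rotation as R
from station import env, vision, nets
def snap(n,f=None):
    im=vision.capture(n)
    if f: cv2.imwrite('pics/'+f,im[:,:,::-1])
    return im
def tool():
    s=env.get_state(); T=np.eye(4); T[:3,:3]=R.from_euler('xyz',s['tool_rot']).as_matrix(); T[:3,3]=s['ee_pos']; return T
def cam(n):
    c=vision.calibration(n); K=np.array(c['camera_matrix'])
    if n=='wrist': return K, tool()@np.array(c['T_tool_cam'])
    T=np.eye(4); a=np.array(c['attitude'],float)
    T[:3,:3]=a if a.shape==(3,3) else R.from_euler('xyz',a).as_matrix(); T[:3,3]=c['position']; return K,T
def at_z(n,px,z):
    K,T=cam(n); d=T[:3,:3]@np.linalg.solve(K,[px[0],px[1],1]); return T[:3,3]+d*(z-T[2,3])/d[2]
def proj(n,p):
    K,T=cam(n); q=K@(T[:3,:3].T@(np.array(p)-T[:3,3])); return q[:2]/q[2]
E
python3 - <<'E'
from h import *
for n in('side','top','wrist'):
    print(n,vision.calibration(n))
    snap(n,n+'0.png')
    for t in('mould_rim','ram_end','rod_ball','specimen_mid','dish_floor','tape_roll','vial'):
        print(t,[(np.round(d['position']),round(d['conf'],2)) for d in nets.place_of(n,t)[:4]])
print(env.get_state(),env.grip_point_offset)
a=cv2.imread('pics/side0.png');b=cv2.imread('pics/top0.png')
E
```

```text
pics
side {'camera_matrix': array([[422.25794192,   0.        , 279.00175494],
       [  0.        , 422.25794192, 213.19749973],
       [  0.        ,   0.        ,   1.        ]]), 'position': array([ 138.128922  , 1046.44031543,  886.75902574]), 'attitude': array([-2.20280365,  0.00945261, -2.80305321])}
mould_rim [(array([221., 299.]), 0.82)]
ram_end [(array([211., 246.]), 0.76)]
rod_ball [(array([250., 308.]), 0.54)]
specimen_mid [(array([219., 308.]), 0.42)]
dish_floor [(array([290., 304.]), 0.57), (array([319., 258.]), 0.46)]
tape_roll [(array([301., 209.]), 0.6)]
vial [(array([244., 356.]), 0.65), (array([248., 307.]), 0.48)]
top {'camera_matrix': array([[400.96184174,   0.        , 278.02531667],
       [  0.        , 400.96184174, 206.15036875],
       [  0.        ,   0.        ,   1.        ]]), 'position': array([ 227.02327218,  161.82526459, 1202.59923836]), 'attitude': array([-2.92216141,  0.00508857, -1.52854144])}
mould_rim [(array([189., 183.]), 0.56), (array([178., 224.]), 0.37)]
ram_end [(array([173., 172.]), 0.68)]
rod_ball [(array([216., 209.]), 0.39)]
specimen_
[... 854 characters left out ...]
ay([254., 344.]), 0.83)]
{'time_s': 1.2, 'joint_positions': array([ 1.15599305e+00,  5.27187854e-02,  1.61289647e+00, -2.66961778e-05,
        1.47599397e+00, -1.19000259e-01]), 'qd': array([ 0.00074895,  0.00070215, -0.00024792, -0.00090761, -0.00119875,
        0.00117639]), 'tau': array([-1.02953476e-03, -3.93663740e+01, -3.70463884e+01, -9.52570281e-05,
        3.31090387e-04, -7.60771073e-07]), 'ee_pos': array([182.19335181, 597.83691157, 196.09402994]), 'tool_rot': array([-1.57081593e+00, -2.44215473e-05, -2.95800492e-01]), 'force': array([ 0.33741128, -0.55393979, -1.19943882]), 'moment': array([-0.02130009,  0.01726481, -0.03425797]), 'opening': 85.34764766366285} -18.700000000000003
```

Run:
```python
from h import *
a=cv2.imread('pics/side0.png')[150:400,150:420];b=cv2.imread('pics/top0.png')[110:310,130:450]
cv2.imwrite('pics/m1.png',cv2.resize(a,None,fx=2.4,fy=2.4,interpolation=2)); cv2.imwrite('pics/m2.png',cv2.resize(b,None,fx=2.5,fy=2.5,interpolation=2))
def tri(p,q):
    A=[];B=[]
    for n,x in(('side',p),('top',q)):
        K,T=cam(n); d=T[:3,:3]@np.linalg.solve(K,[*x,1]); d/=np.linalg.norm(d); M=np.eye(3)-np.outer(d,d); A.append(M);B.append(M@T[:3,3])
    x=np.linalg.lstsq(np.vstack(A),np.hstack(B),rcond=None)[0]; return x.round(1)
g={n:{t:[np.array(d['position']) for d in nets.place_of(n,t)] for t in('mould_rim','ram_end','rod_ball','specimen_mid','dish_floor','tape_roll','vial')} for n in('side','top')}
Z=dict(mould_rim=119,ram_end=285,rod_ball=32,specimen_mid=97,dish_floor=2,tape_roll=0,vial=0)
for t,z in Z.items():
    for n in('side','top'):
        print(t,n,[at_z(n,p,z).round(0)[:2] for p in g[n][t]])
    print([tri(p,q) for p in g['side'][t] for q in g['top'][t]])
```

```text
mould_rim side [array([509., 436.])]
mould_rim top [array([524., 430.]), array([407., 450.])]
[array([519.5, 430.3, 111.6]), array([446. , 457.4, 151. ])]
ram_end side [array([517., 435.])]
ram_end top [array([505., 431.])]
[array([511.5, 433.2, 282.8])]
rod_ball side [array([466., 371.])]
rod_ball top [array([470., 364.])]
[array([470.2, 365.2,  24.5])]
specimen_mid side [array([512., 445.])]
specimen_mid top [array([511., 427.])]
[array([517.5, 431.4,  79.6])]
dish_floor side [array([378., 297.]), array([353.,  92.])]
dish_floor top [array([371., 286.]), array([358.,  82.])]
[array([376.7, 288.1,  -8.2]), array([ 417.7,   70.8, -260.2]), array([332.4, 267.2, 164.9]), array([356.9,  81. ,  -8.4])]
tape_roll side [array([ 482., -142.])]
tape_roll top [array([ 484., -159.])]
[array([ 487.4, -162.8,  -15.5])]
vial side [array([433., 488.]), array([483., 344.])]
vial top [array([419., 494.])]
[array([423.3, 493.5,   8.7]), array([410.6, 458.2, 145.3])]
```

View pics/m1.png

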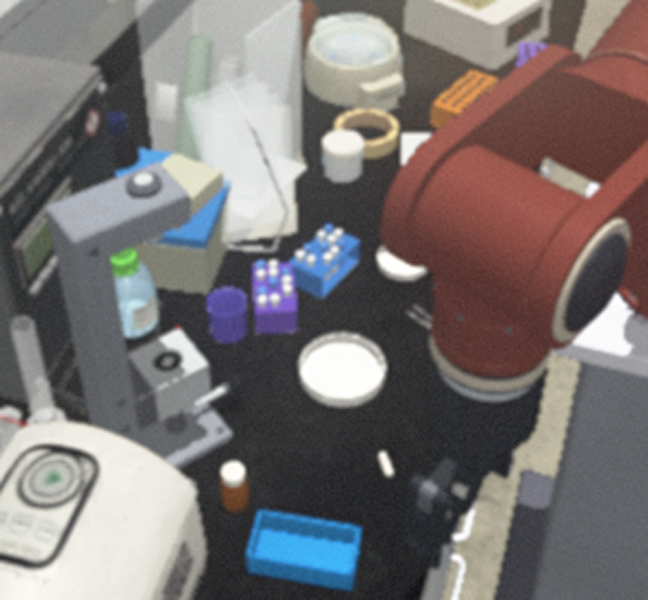

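View pics/m2.png

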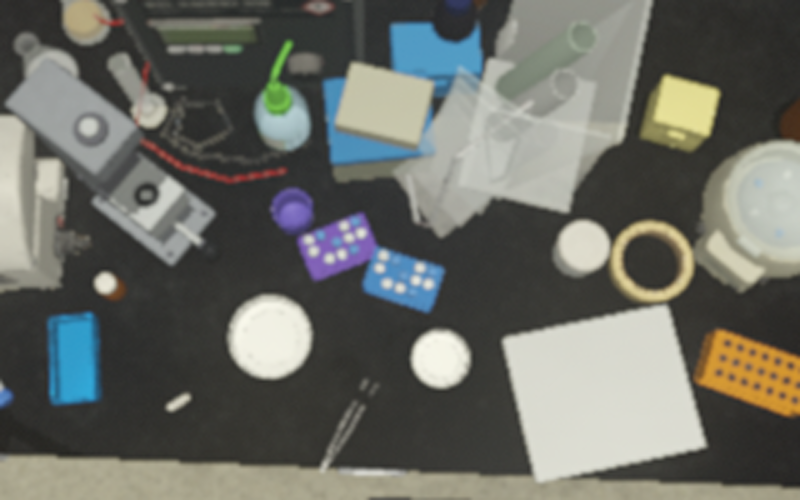

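Both pictures agree: the press has its mould at about (147,195) in the top crop and its ball at (207,250). The two white lids are at top px (238,245), about 100 mm across, and (306,253), about 70 mm across. The larger one, near (374,291) mm, is the dish. The tape is far right, and the vial is at (422,492) mm.

The move format only seems to offer a turn about tool y, but this job needs tilt. I'll test a small turn first, in free air.

Call:
{"name": "servo_tool", "arguments": {"commands": [[[0,0,0],5,1],[[0,0,0],5,1],[[0,0,0],5,1]]}}

```text
time_s: 2.15
ee_pos: [182.2, 597.8, 196.1]
tool_rot: [-1.571, -0.0, -0.381]
force: [0.2, 0.1, 0.1]
opening: 85.6
```

Call:
{"name": "servo_tool", "arguments": {"commands": [[[0,0,0],[0,0,2],1]]}}

```text
validation failed for argument at $.co...
```

A turn is only about tool y, so tilt has to come from the reach limit, where the arm approaches an out-of-reach pose as far as it can. First I'll face the press direction, high and in free air.

Call:
{"name": "servo_tool", "arguments": {"commands": [[[4,-8,0],-14,1],[[8,-16,0],-28,1],[[12,-24,-0.5],-42,1],[[16,-32,-0.8],-56,1],[[16.3,-40,-0.8],-73,1],[[16.3,-40,-0.8],-73,1],[[16.3,-40,-0.8],-73,1],[[16.3,-40,-0.8],-73,1],[[16.3,-40,-0.8],-73,1],[[16.3,-40,-0.8],-73,1],[[16.3,-40,-0.8],-73,1],[[16.3,-40,-0.8],-73,1],[[16.3,-40,-0.8],-73,1]]}}

```text
time_s: 3.23
ee_pos: [330.8, 529.5, 597.4]
tool_rot: [-1.571, -0.003, 0.891]
force: [-0.1, -0.0, -1.0]
opening: 85.6
```

Run:
```python
from h import *
s=env.get_state();print(s['joint_positions'].round(3),s['ee_pos'],s['tool_rot'],s['force'])
```

```text
[ 0.893  0.13   0.866  0.     2.143 -1.569] [330.76835318 529.48954601 597.42793081] [-1.57067305 -0.00273541  0.89127672] [-0.1258197  -0.04660116 -0.95034882]
```

Call:
{"name": "servo_tool", "arguments": {"commands": [[[4,-8,0],0,1],[[8,-16,0],0,1],[[12,-25,0],0,1],[[12,-25,0],0,1],[[12,-25,0],0,1],[[12,-25,0],0,1],[[12,-25,0],0,1],[[12,-25,0],0,1],[[12,-25,0],0,1]]}}

```text
time_s: 3.98
ee_pos: [323.8, 501.9, 770.2]
tool_rot: [-1.567, 0.025, 0.892]
force: [-0.7, -0.1, -0.8]
opening: 85.3
```

Run:
```python
from h import *
s=env.get_state();print(s['joint_positions'].round(3),s['ee_pos'],s['tool_rot'],s['force']);print(tool().round(3))
```

```text
[ 0.872  0.491  0.057  0.006  2.619 -1.586] [323.83411877 501.89450238 770.15816165] [-1.56718967  0.025228    0.89190281] [-0.67847623 -0.07872191 -0.82324632]
[[ 6.28000e-01 -1.90000e-02 -7.78000e-01  3.23834e+02]
 [ 7.78000e-01 -1.70000e-02  6.28000e-01  5.01895e+02]
 [-2.50000e-02 -1.00000e+00  4.00000e-03  7.70158e+02]
 [ 0.00000e+00  0.00000e+00  0.00000e+00  1.00000e+00]]
```

Call:
{"name": "servo_tool", "arguments": {"commands": [[[-4,-4,0],0,1],[[-8,-8,0],0,1],[[-12,-12,0],0,1],[[-16,-16,0],0,1],[[-20,-20,0],0,1],[[-20,-20,0],0,1],[[-20,-20,0],0,1],[[-20,-20,0],0,1]]}}

```text
time_s: 4.65
ee_pos: [286.9, 472.5, 816.2]
tool_rot: [-1.569, -0.056, 0.891]
force: [0.4, 0.4, -1.0]
opening: 85.3
```

Run:
```python
from h import *
s=env.get_state();print(s['joint_positions'].round(3),s['ee_pos'],s['tool_rot'],s['force']);print(tool().round(3))
```

```text
[ 0.89   0.41   0.057  0.003  2.619 -1.569] [286.85457599 472.51456904 816.21066046] [-1.56938425 -0.05554344  0.89094802] [ 0.44900532  0.42682972 -1.03581696]
[[ 6.28000e-01  3.40000e-02 -7.78000e-01  2.86855e+02]
 [ 7.76000e-01  4.40000e-02  6.29000e-01  4.72515e+02]
 [ 5.60000e-02 -9.98000e-01  1.00000e-03  8.16211e+02]
 [ 0.00000e+00  0.00000e+00  0.00000e+00  1.00000e+00]]
```

Call:
{"name": "servo_tool", "arguments": {"commands": [[[0,4,0],0,1],[[0,8,0],0,1],[[0,12,0],0,1],[[0,16,0],0,1],[[0,16,0],0,1],[[0,16,0],0,1],[[0,16,0],0,1]]}}

```text
time_s: 5.23
ee_pos: [292.5, 479.6, 652.3]
tool_rot: [-1.569, -0.047, 0.891]
force: [-0.8, -0.1, 0.7]
opening: 85.1
```

Run:
```python
from h import *
s=env.get_state();print(s['joint_positions'].round(3),s['ee_pos'],s['tool_rot'],s['force']);print(tool().round(3))
```

```text
[ 8.900e-01  9.000e-03  8.950e-01  2.000e-03  2.191e+00 -1.571e+00] [292.51662697 479.55897889 652.25387315] [-1.56938576 -0.04695552  0.89078613] [-0.82337855 -0.13055499  0.68903236]
[[ 6.28000e-01  2.80000e-02 -7.78000e-01  2.92517e+02]
 [ 7.77000e-01  3.70000e-02  6.29000e-01  4.79559e+02]
 [ 4.70000e-02 -9.99000e-01  1.00000e-03  6.52254e+02]
 [ 0.00000e+00  0.00000e+00  0.00000e+00  1.00000e+00]]
```

The tilt persists between calls, since the commanded reference becomes the pose reached. So I can build it up by pushing repeatedly along the limit.

Call:
{"name": "servo_tool", "arguments": {"commands": [[[-3,-20,0],0,1],[[-20,-40,0],0,1],[[-20,-40,0],0,1],[[-20,-40,0],0,1],[[-20,-40,0],0,1],[[-20,-40,0],0,1],[[-20,-40,0],0,1]]}}

```text
time_s: 5.82
ee_pos: [202.7, 366.4, 868.4]
tool_rot: [-1.569, -0.106, 0.891]
force: [0.5, -0.2, 0.6]
opening: 85.4
```

Call:
{"name": "servo_tool", "arguments": {"commands": [[[-60,-60,0],0,1],[[-60,-60,0],0,1],[[-60,-60,0],0,1]]}}

```text
time_s: 6.07
ee_pos: [145.9, 297.2, 878.4]
tool_rot: [-1.57, -0.132, 0.891]
force: [-0.0, -0.3, 0.3]
opening: 85.4
```

Call:
{"name": "servo_tool", "arguments": {"commands": [[[-60,-60,0],0,1],[[-60,-60,0],0,1],[[-60,-60,0],0,1]]}}

```text
time_s: 6.32
ee_pos: [93.9, 240.6, 879.9]
tool_rot: [-1.571, -0.168, 0.89]
force: [-0.1, -1.4, -0.6]
opening: 85.6
```

Call:
{"name": "servo_tool", "arguments": {"commands": [[[-60,-20,0],0,1],[[-60,-20,0],0,1],[[-60,-20,0],0,1]]}}

```text
time_s: 6.57
ee_pos: [23.3, 169.1, 856.4]
tool_rot: [-1.57, -0.192, 0.888]
force: [0.4, 0.6, 1.4]
opening: 85.4
```

Run:
```python
from h import *
s=env.get_state();print(s['joint_positions'].round(3),s['ee_pos'],s['tool_rot'],s['force']);print(tool().round(3))
```

```text
[ 1.041 -0.463  0.793 -0.057  2.62  -1.469] [ 23.32793987 169.08185795 856.42035344] [-1.56986806 -0.19221156  0.88767227] [0.41593737 0.59381336 1.38709044]
[[ 6.20000e-01  1.20000e-01 -7.76000e-01  2.33280e+01]
 [ 7.61000e-01  1.49000e-01  6.31000e-01  1.69082e+02]
 [ 1.91000e-01 -9.82000e-01  1.00000e-03  8.56420e+02]
 [ 0.00000e+00  0.00000e+00  0.00000e+00  1.00000e+00]]
```

Call:
{"name": "servo_tool", "arguments": {"commands": [[[29.4,2,0],0,1],[[29.4,2,0],0,1],[[29.4,2,0],0,1],[[29.4,2,0],0,1],[[29.4,2,0],0,1],[[29.4,2,0],0,1],[[29.4,2,0],0,1]]}}

```text
time_s: 7.15
ee_pos: [206.7, 396.9, 887.7]
tool_rot: [-1.572, -0.189, 0.891]
force: [0.2, 0.3, 1.7]
opening: 85.5
```

Call:
{"name": "servo_tool", "arguments": {"commands": [[[10,-60,0],0,1],[[10,-60,0],0,1],[[10,-60,0],0,1]]}}

```text
time_s: 7.4
ee_pos: [211.4, 401.4, 896.5]
tool_rot: [-1.571, -0.216, 0.891]
force: [-0.3, -1.3, 0.6]
opening: 85.6
```

Call:
{"name": "servo_tool", "arguments": {"commands": [[[10,-60,0],0,1],[[10,-60,0],0,1],[[10,-60,0],0,1]]}}

```text
time_s: 7.65
ee_pos: [195.1, 373.5, 917.7]
tool_rot: [-1.569, -0.265, 0.891]
force: [-0.4, -0.0, 0.0]
opening: 84.9
```

Call:
{"name": "servo_tool", "arguments": {"commands": [[[10,-60,0],0,1],[[10,-60,0],0,1],[[10,-60,0],0,1]]}}

```text
time_s: 7.9
ee_pos: [184.9, 354.4, 930.8]
tool_rot: [-1.569, -0.298, 0.891]
force: [-0.2, -0.4, 0.1]
opening: 85.5
```

Run:
```python
from h import *
s=env.get_state();print(s['joint_positions'].round(3),s['ee_pos'],s['tool_rot'],s['force']);print(tool().round(3))
```

```text
[ 0.905  0.169  0.055 -0.004  2.62  -1.561] [184.94616963 354.42936435 930.824474  ] [-1.56860109 -0.29762763  0.89065894] [-0.19194934 -0.43009177  0.11882552]
[[ 6.01000e-01  1.83000e-01 -7.78000e-01  1.84946e+02]
 [ 7.43000e-01  2.29000e-01  6.28000e-01  3.54429e+02]
 [ 2.93000e-01 -9.56000e-01  2.00000e-03  9.30824e+02]
 [ 0.00000e+00  0.00000e+00  0.00000e+00  1.00000e+00]]
```

Call:
{"name": "servo_tool", "arguments": {"commands": [[[0,-60,0],0,1],[[0,-60,0],0,1],[[0,-60,0],0,1]]}}

```text
time_s: 8.15
ee_pos: [167.0, 331.6, 946.5]
tool_rot: [-1.569, -0.339, 0.89]
force: [-1.0, -0.6, 0.3]
opening: 85.3
```

Call:
{"name": "servo_tool", "arguments": {"commands": [[[0,-60,0],0,1],[[0,-60,0],0,1],[[0,-60,0],0,1]]}}

```text
time_s: 8.4
ee_pos: [146.9, 308.1, 961.3]
tool_rot: [-1.569, -0.382, 0.89]
force: [0.3, -0.8, 0.3]
opening: 85.3
```

Call:
{"name": "servo_tool", "arguments": {"commands": [[[0,-60,0],0,1],[[0,-60,0],0,1],[[0,-60,0],0,1]]}}

```text
time_s: 8.65
ee_pos: [124.5, 284.3, 974.7]
tool_rot: [-1.571, -0.424, 0.89]
force: [0.7, -0.5, 0.1]
opening: 85.3
```

Call:
{"name": "servo_tool", "arguments": {"commands": [[[0,-60,0],0,1],[[0,-60,0],0,1],[[0,-60,0],0,1]]}}

```text
time_s: 8.9
ee_pos: [98.8, 260.1, 986.5]
tool_rot: [-1.573, -0.465, 0.89]
force: [0.4, 0.9, 0.2]
opening: 85.5
```

Call:
{"name": "servo_tool", "arguments": {"commands": [[[0,-60,0],0,1],[[0,-60,0],0,1],[[0,-60,0],0,1]]}}

```text
time_s: 9.15
ee_pos: [67.4, 232.3, 996.1]
tool_rot: [-1.576, -0.502, 0.889]
force: [0.7, -0.0, -0.3]
opening: 85.6
```

Run:
```python
from h import *
s=env.get_state();print(s['joint_positions'].round(3),s['ee_pos'],s['tool_rot'],s['force']);print(tool().round(3))
```

```text
[ 1.148 -0.034  0.055 -0.261  2.62  -1.569] [ 67.3955817  232.28625876 996.09869374] [-1.57594719 -0.50209269  0.88881824] [ 0.71747096 -0.01636342 -0.33603623]
[[ 5.53000e-01  3.07000e-01 -7.75000e-01  6.73960e+01]
 [ 6.81000e-01  3.70000e-01  6.32000e-01  2.32286e+02]
 [ 4.81000e-01 -8.77000e-01 -5.00000e-03  9.96099e+02]
 [ 0.00000e+00  0.00000e+00  0.00000e+00  1.00000e+00]]
```

Call:
{"name": "servo_tool", "arguments": {"commands": [[[20,-60,0],0,1],[[20,-60,0],0,1],[[20,-60,0],0,1]]}}

```text
time_s: 9.4
ee_pos: [57.5, 213.5, 1001.6]
tool_rot: [-1.576, -0.525, 0.891]
force: [0.0, -0.7, -0.1]
opening: 85.5
```

Call:
{"name": "servo_tool", "arguments": {"commands": [[[20,-60,0],0,1],[[20,-60,0],0,1],[[20,-60,0],0,1]]}}

```text
time_s: 9.65
ee_pos: [47.3, 192.5, 1006.0]
tool_rot: [-1.576, -0.545, 0.889]
force: [0.6, -0.1, 0.6]
opening: 85.1
```

Run:
```python
from h import *
s=env.get_state();print(s['joint_positions'].round(3),s['ee_pos'],s['tool_rot'],s['force']);print(tool().round(3))
```

```text
[ 1.266 -0.08   0.055 -0.403  2.619 -1.598] [  47.3077      192.50325404 1006.01618943] [-1.57582207 -0.54498697  0.88873789] [ 0.57226191 -0.12676471  0.57174295]
[[ 5.390000e-01  3.310000e-01 -7.750000e-01  4.730800e+01]
 [ 6.640000e-01  3.990000e-01  6.320000e-01  1.925030e+02]
 [ 5.180000e-01 -8.550000e-01 -4.000000e-03  1.006016e+03]
 [ 0.000000e+00  0.000000e+00  0.000000e+00  1.000000e+00]]
```

Tilt is now 31°, with the jaw axis level and pointing across the press. I'll go down to a viewing pose in front of the press.

Call:
{"name": "servo_tool", "arguments": {"commands": [[[-4,22,-5.3],0,1],[[-8,45,-10.6],0,1],[[-8,45,-10.6],0,1],[[-8,45,-10.6],0,1],[[-8,45,-10.6],0,1],[[-8,45,-10.6],0,1],[[-8,45,-10.6],0,1],[[-8,45,-10.6],0,1],[[-8,45,-10.6],0,1],[[-8,45,-10.6],0,1],[[-8,45,-10.6],0,1],[[-16.3,89,-21.3],0,1],[[-16.3,89,-21.3],0,1],[[-16.3,89,-21.3],0,1],[[-16.3,89,-21.3],0,1],[[-16.3,89,-21.3],0,1],[[-16.3,89,-21.3],0,1],[[-16.3,89,-21.3],0,1],[[-16.3,89,-21.3],0,1],[[-16.3,89,-21.3],0,1]]}}

```text
time_s: 11.32
ee_pos: [339.8, 281.6, 350.8]
tool_rot: [-1.582, -0.552, 0.891]
force: [0.5, -0.3, -0.7]
opening: 85.2
```

```bash
cat >> h.py <<'E'
def info(ts=('mould_rim','rod_ball','specimen_mid','dish_floor'),f='w.png'):
    s=env.get_state();print(s['joint_positions'].round(3),s['ee_pos'].round(1),s['tool_rot'].round(3),s['force'].round(1),s['opening'])
    Z=dict(mould_rim=119,ram_end=285,rod_ball=32,specimen_mid=97,dish_floor=2,vial=0)
    im=snap('wrist',f)
    for t in ts:
        for d in nets.place_of('wrist',t): print(t,np.round(d['position'],1),round(d['conf'],2),at_z('wrist',d['position'],Z[t]).round(1))
    return im
E
python3 - <<'E'
from h import *
info(f='w1.png')
E
```

```text
[ 0.32  -0.906  2.129  0.28   1.44  -2.108] [339.8 281.6 350.8] [-1.582 -0.552  0.891] [ 0.5 -0.3 -0.7] 85.21938780545887
mould_rim [254.5 197.2] 0.83 [491.3 414.4 119. ]
rod_ball [257.1 129.9] 0.84 [450.9 368.6  32. ]
specimen_mid [253.8 193.2] 0.57 [516.4 435.6  97. ]
dish_floor [271.9  49.4] 0.66 [363.1 298.2   2. ]
```

View pics/w1.png

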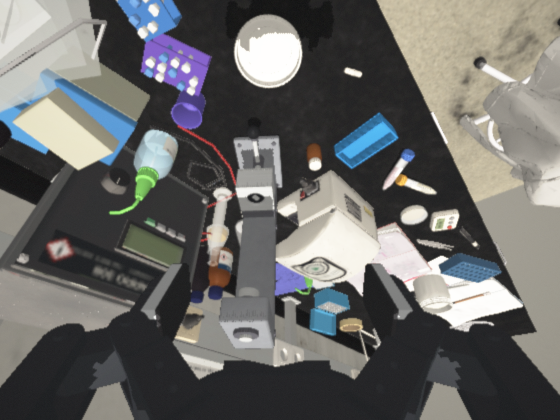

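The picture shows the ball at (254,127), the mould mouth at (259,198), the lid at (267,50) and the vial at (314,155). The press axis is nearly in line with the image columns, so the heading is right. Moving closer.

Call:
{"name": "servo_tool", "arguments": {"commands": [[[-4.3,20.6,-4.4],0,1],[[-4.3,20.6,-4.4],0,1],[[-4.3,20.6,-4.4],0,1],[[-4.3,20.6,-4.4],0,1],[[-4.3,20.6,-4.4],0,1],[[-4.3,20.6,-4.4],0,1],[[-4.3,20.6,-4.4],0,1],[[-4.3,20.6,-4.4],0,1]]}}

```text
time_s: 12.23
ee_pos: [418.9, 307.9, 152.7]
tool_rot: [-1.581, -0.548, 0.893]
force: [0.8, 0.5, 0.7]
opening: 85.6
```

Run:
```python
from h import *
info(f='w2.png')
im=cv2.imread('pics/w2.png'); cv2.imwrite('pics/w2c.png',cv2.resize(im,(784,588),interpolation=2))
print(tool().round(3))
```

```text
[ 0.32  -0.593  2.288  0.333  0.994 -2.259] [418.9 307.9 152.7] [-1.581 -0.548  0.893] [0.8 0.5 0.7] 85.55983443306123
mould_rim [278.9 290.4] 0.74 [512.9 429.3 119. ]
rod_ball [278.1 188.6] 0.66 [468.2 372.   32. ]
dish_floor [311.   66.7] 0.71 [368.6 294.    2. ]
[[ 5.36000e-01  3.34000e-01 -7.76000e-01  4.17756e+02]
 [ 6.65000e-01  3.99000e-01  6.31000e-01  3.07466e+02]
 [ 5.20000e-01 -8.54000e-01 -8.00000e-03  1.50875e+02]
 [ 0.00000e+00  0.00000e+00  0.00000e+00  1.00000e+00]]
```

View pics/w2c.png

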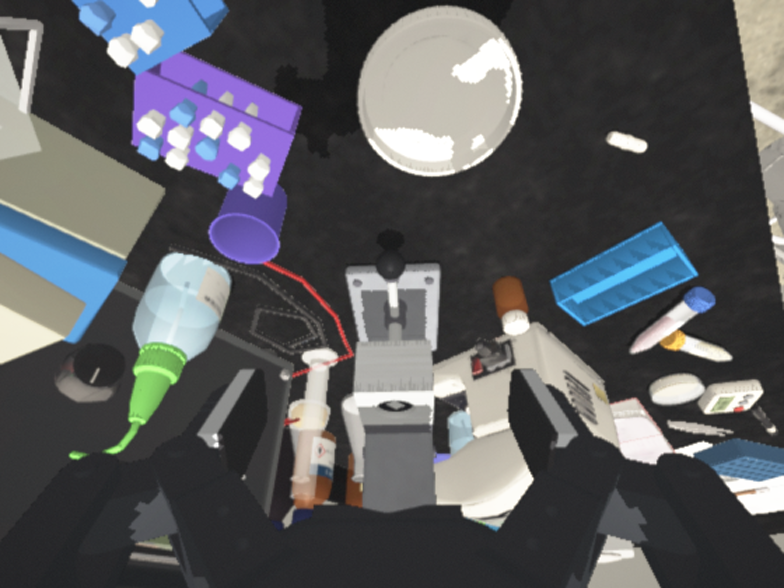

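The fingers are centred on the ball, which shows at (279,189) in raw pixels, and the press heading of 51.7° matches the tool's. Reaching for the ball and gripping.

Call:
{"name": "servo_tool", "arguments": {"commands": [[[0.7,4,0.2],0,1],[[0.7,8,0.2],0,1],[[0.7,12,0.2],0,1],[[0.7,16.2,0.2],0,1],[[0.7,16.2,0.2],0,1],[[0.7,16.2,0.2],0,1],[[0.7,16.2,0.2],0,0],[[0.7,16.2,0.2],0,0],[[0.7,16.2,0.2],0,0],[[0.7,16.2,0.2],0,0],[[0.7,16.2,0.2],0,0],[[0.7,16.2,0.2],0,0],[[0.7,16.2,0.2],0,0],[[0.7,16.2,0.2],0,0]], "force": 60}}

```text
time_s: 13.65
ee_pos: [472.1, 377.1, 12.3]
tool_rot: [-1.577, -0.542, 0.891]
force: [0.4, -0.1, 0.2]
opening: -0.2
```

Run:
```python
from h import *
info(f='w3.png'); print(tool().round(3))
snap('side','s3.png')
a=cv2.imread('pics/w3.png')[120:420,130:430];b=cv2.imread('pics/s3.png')[220:370,160:310]
cv2.imwrite('pics/c3.png',np.hstack([cv2.resize(a,(400,400)),cv2.resize(b,(400,400))]))
```

```text
[ 0.433 -0.109  2.187  0.402  0.603 -2.307] [472.1 377.1  12.3] [-1.577 -0.542  0.891] [ 0.4 -0.1  0.2] -0.20928442418377577
dish_floor [355.5   5.7] 0.62 [369.8 296.5   2. ]
[[ 5.39000e-01  3.29000e-01 -7.76000e-01  4.71907e+02]
 [ 6.66000e-01  3.97000e-01  6.31000e-01  3.77112e+02]
 [ 5.15000e-01 -8.57000e-01 -5.00000e-03  1.17060e+01]
 [ 0.00000e+00  0.00000e+00  0.00000e+00  1.00000e+00]]
```

View pics/c3.png

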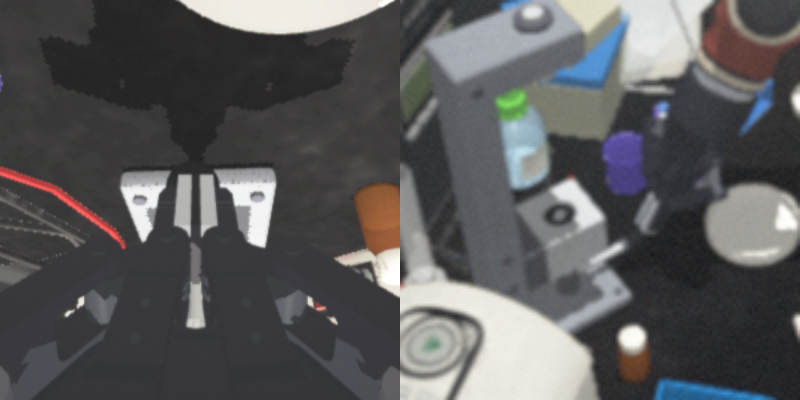

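Run:
```python
from h import *
u=np.array([.62,.785,0])
b=np.array([467.5,371,32])
T=tool(); print(T[:3,3].round(1))
for k in(0,12,30,45): print(k,proj('wrist',b+k*u).round(1),proj('side',b+k*u).round(1),(T[:3,:3].T@(b+k*u-T[:3,3])).round(1))
for k in (0,-19,-40): print('tool',k,proj('wrist',T[:3,3]+k*T[:3,1]),proj('side',T[:3,3]+k*T[:3,1]))
im=cv2.imread('pics/w3.png')[250:400,200:350]
im2=cv2.imread('pics/s3.png')[270:330,220:280]
cv2.imwrite('pics/c4.png',np.hstack([cv2.resize(im,(400,400),interpolation=2),cv2.resize(im2,(400,400),interpolation=2)]))
```

```text
[471.9 377.1  11.7]
0 [273.3 260. ] [249.2 308.2] [  4.  -21.3  -0.6]
12 [273.8 270.1] [245.1 310.1] [ 14.3 -15.1  -0.4]
30 [274.3 283.5] [239.  313.1] [29.7 -5.8 -0.1]
45 [274.7 293.4] [233.9 315.5] [42.6  1.9  0.1]
tool 0 [274.50140078 238.38391185] [247.1260184 314.6786622]
tool -19 [274.32362876 251.99137809] [250.09890536 309.03981326]
tool -40 [274.0793815 270.6871566] [253.41979555 302.74088621]
```

View pics/c4.png

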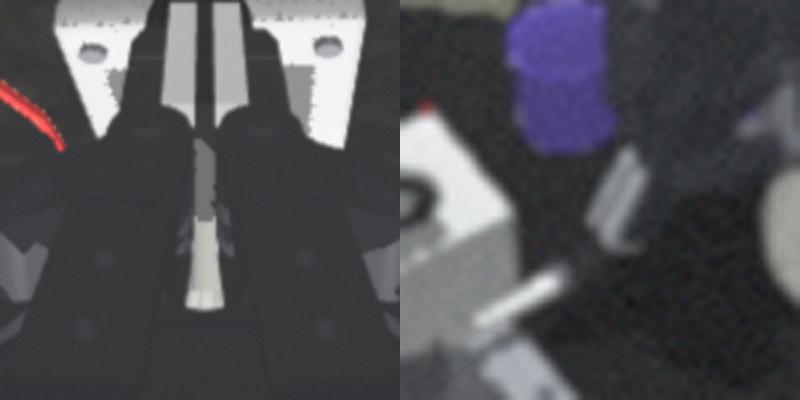

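Side view: the dark ball sits right where predicted, at (249,309), but the pad ends stop just above it at (251,307). Both cameras put the real finger ends about 25–38 mm behind the reported TCP. I'll open and look before going deeper.

Call:
{"name": "servo_tool", "arguments": {"commands": [[[0,0,0],0,1],[[0,0,0],0,1],[[0,0,0],0,1],[[0,0,0],0,1],[[0,0,0],0,1],[[0,0,0],0,1],[[0,0,0],0,1]]}}

```text
time_s: 14.53
ee_pos: [472.0, 377.2, 11.9]
tool_rot: [-1.577, -0.542, 0.891]
force: [0.1, -0.0, 0.5]
opening: 83.3
```

Run:
```python
from h import *
info(f='w5.png'); T=tool();print(T[:3,3].round(1))
snap('side','s5.png')
for p in ([0,0,42],[0,-13,42],[-11,-13,42],[-11,-13,-42],[-11,-50,42],[-11,-50,-42]):
    q=T[:3,:3]@p+T[:3,3]; print(p,proj('wrist',q).round(1),proj('side',q).round(1))
a=cv2.imread('pics/w5.png')[150:390,150:400];b=cv2.imread('pics/s5.png')[255:345,205:295]
cv2.imwrite('pics/c5.png',np.hstack([cv2.resize(a,(400,384),interpolation=2),cv2.resize(b,(384,384),interpolation=2)]))
```

```text
[ 0.433 -0.108  2.187  0.402  0.603 -2.307] [472.  377.2  11.9] [-1.577 -0.542  0.891] [ 0.1 -0.   0.5] 83.31115883069141
rod_ball [274.  256.9] 0.74 [465.3 368.9  32. ]
dish_floor [354.7   6.4] 0.88 [370.2 296.6   2. ]
[472.  377.2  11.9]
[0, 0, 42] [339.8 238.5] [254.7 325.5]
[0, -13, 42] [344.1 247.5] [256.9 321.6]
[-11, -13, 42] [345.4 230.7] [260.1 321.5]
[-11, -13, -42] [203.3 230.6] [245.  300.5]
[-11, -50, 42] [362.4 261.3] [266.2 310.3]
[-11, -50, -42] [185.4 261.3] [250.6 289.6]
```

View pics/c5.png

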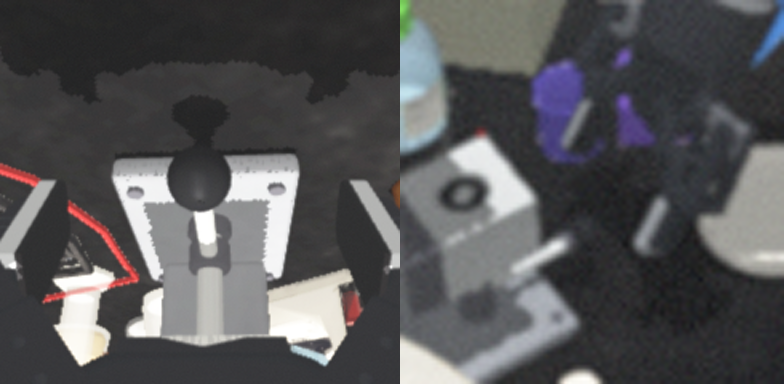

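The ball is at raw (274,260), as predicted. The open finger ends are at raw (184,264) and (370,264), which fits tool y ≈ -50 mm rather than the -13 expected. So the real finger ends lie about 37 mm short of the reported TCP, and I'll allow for that: advance 34 mm, checking force.

Call:
{"name": "servo_tool", "arguments": {"commands": [[[0.4,1,0],0,1],[[0.4,2,0],0,1],[[0.4,3.4,0],0,1],[[0.4,3.4,0],0,1]]}}

```text
time_s: 15.17
ee_pos: [484.4, 393.1, -17.3]
tool_rot: [-1.576, -0.539, 0.891]
force: [-0.5, -0.2, -0.4]
opening: 85.4
```

Call:
{"name": "servo_tool", "arguments": {"commands": [[[0,0,0],0,0],[[0,0,0],0,0],[[0,0,0],0,0],[[0,0,0],0,0],[[0,0,0],0,0],[[0,0,0],0,0],[[0,0,0],0,0]], "force": 60}}

```text
time_s: 15.75
ee_pos: [486.5, 392.6, -14.2]
tool_rot: [-1.58, -0.543, 0.892]
force: [-1.3, -7.6, 4.4]
opening: 20.9
```

Call:
{"name": "servo_tool", "arguments": {"commands": [[[0.4,-0.7,0],0,0],[[0.8,-1.35,0],0,0],[[1.2,-2.0,0],0,0],[[1.6,-2.65,0],0,0],[[1.6,-2.65,0],0,0],[[1.6,-2.65,0],0,0]]}}

```text
time_s: 16.25
ee_pos: [486.5, 392.5, 16.8]
tool_rot: [-1.58, -0.543, 0.892]
force: [-0.2, -7.1, 3.2]
opening: 21.1
```

Run:
```python
from h import *
info(f='w6.png'); print(tool().round(3))
snap('side','s6.png');snap('top','t6.png')
print(nets.place_of('side','specimen_mid'),nets.place_of('top','specimen_mid'))
b=cv2.imread('pics/s6.png')[240:340,200:300];c=cv2.imread('pics/t6.png')[150:250,140:240]
cv2.imwrite('pics/c6.png',np.hstack([cv2.resize(c,(400,400),interpolation=2),cv2.resize(b,(400,400),interpolation=2)]))
```

```text
[ 0.452 -0.066  2.138  0.383  0.601 -2.275] [486.5 392.5  16.8] [-1.58  -0.543  0.892] [-0.2 -7.1  3.2] 21.098487107581864
rod_ball [276.3 283.6] 0.8 [506.3 418.9  32. ]
[[ 5.38000e-01  3.32000e-01 -7.75000e-01  4.86476e+02]
 [ 6.66000e-01  3.96000e-01  6.32000e-01  3.92544e+02]
 [ 5.17000e-01 -8.56000e-01 -8.00000e-03  1.67810e+01]
 [ 0.00000e+00  0.00000e+00  0.00000e+00  1.00000e+00]]
[{'position': [220.4, 296.5], 'conf': 0.54}] [{'position': [188.2, 190.5], 'conf': 0.66}]
```

View pics/c6.png

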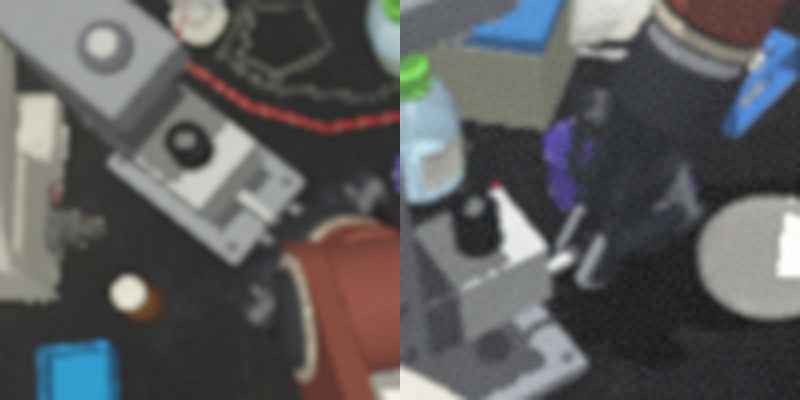

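The picture shows the dark specimen standing well out of the mould, with its top at about (190,145) in the left crop and (475,210) in the right. The rod is up about 31 mm. Releasing and backing off to a pre-grasp pose in front of the specimen.

Call:
{"name": "servo_tool", "arguments": {"commands": [[[0,0,0],0,1],[[0,0,0],0,1],[[0,0,0],0,1],[[0,0,0],0,1],[[0,0,0],0,1],[[0,0,0],0,1],[[0,-4,0],0,1],[[1.5,-7,0],0,1],[[2.7,-7.8,0],0,1],[[2.7,-7.8,0],0,1],[[2.7,-7.8,0],0,1],[[2.7,-7.8,0],0,1]]}}

```text
time_s: 17.7
ee_pos: [473.3, 380.3, 95.1]
tool_rot: [-1.576, -0.54, 0.891]
force: [-0.2, 0.2, 0.1]
opening: 85.5
```

Run:
```python
from h import *
im=info(f='w7.png'); T=tool();print(T.round(3))
P=np.array([514.2,430.1,141]); print('P tool',(T[:3,:3].T@(P-T[:3,3])).round(1),proj('wrist',P), proj('wrist',[514.2,430.1,146]),proj('wrist',[514.2,430.1,119]))
for d in nets.masks_of('wrist','specimen_mid'): print(d['bbox'],d['conf'])
cv2.imwrite('pics/c7.png',cv2.resize(im[150:420,130:430,::-1],(660,594),interpolation=2))
```

```text
[ 0.438 -0.244  2.142  0.32   0.773 -2.199] [473.3 380.3  95.1] [-1.576 -0.54   0.891] [-0.2  0.2  0.1] 85.46081959418125
mould_rim [277.9 313.1] 0.84 [509.5 429.1 119. ]
rod_ball [274.3 187.5] 0.82 [484.3 392.8  32. ]
specimen_mid [274.9 323.6] 0.67 [566.  493.9  97. ]
[[ 5.40000e-01  3.27000e-01 -7.76000e-01  4.73302e+02]
 [ 6.67000e-01  3.96000e-01  6.31000e-01  3.80127e+02]
 [ 5.14000e-01 -8.58000e-01 -4.00000e-03  9.48920e+01]
 [ 0.00000e+00  0.00000e+00  0.00000e+00  1.00000e+00]]
P tool [79.1 -6.4 -0.4] [274.07955706 344.60830847] [274.01386295 352.2174824 ] [274.34623027 313.72026215]
[256.4, 307.0, 302.1, 356.4] 0.78
```

View pics/c7.png

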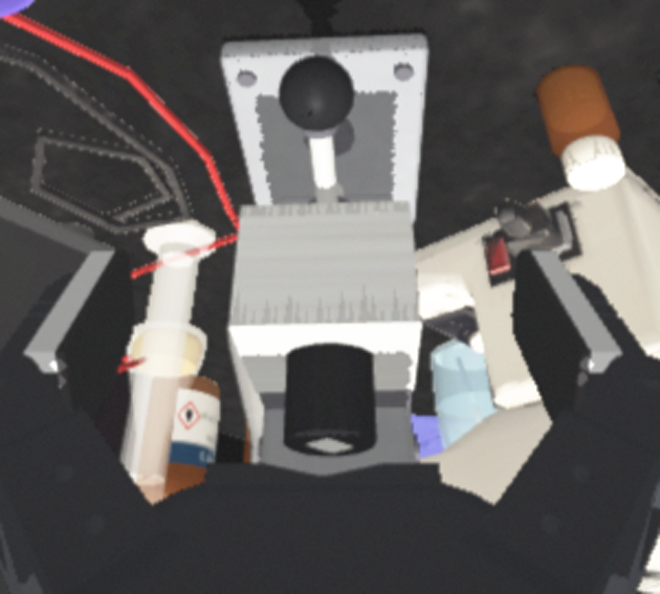

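The specimen is between the fingers, with its top face at raw (280,350) against a predicted (274,352). That puts it about 3 mm toward +z, which I'll include.

Call:
{"name": "servo_tool", "arguments": {"commands": [[[2,1.1,0.28],0,1],[[4,2.2,0.28],0,1],[[6,3.3,0.28],0,1],[[7.9,4.4,0.28],0,1],[[7.9,4.4,0.28],0,1],[[7.9,4.4,0.28],0,1]]}}

```text
time_s: 18.5
ee_pos: [529.0, 452.8, 99.0]
tool_rot: [-1.577, -0.541, 0.892]
force: [-0.6, -0.0, -0.0]
opening: 85.4
```

Run:
```python
from h import *
im=info(f='w8.png',ts=('mould_rim','specimen_mid')); T=tool();print(T[:3,3].round(1))
for d in nets.masks_of('wrist','specimen_mid'): print(d['bbox'],d['conf'])
P=np.array([514.2,430.1,141]); print('P tool',(T[:3,:3].T@(P-T[:3,3])).round(1),proj('wrist',P))
cv2.imwrite('pics/c8.png',cv2.resize(im[180:420,130:430,::-1],(660,528),interpolation=2))
```

```text
[ 0.518 -0.023  1.937  0.276  0.735 -2.102] [529.  452.8  99. ] [-1.577 -0.541  0.892] [-0.6 -0.  -0. ] 85.42568699690747
specimen_mid [274.7 257.7] 0.97 [545.1 472.5  97. ]
specimen_mid [415.9 101.4] 0.34 [423. 414.  97.]
[528.2 451.7  98.7]
[241.2, 227.8, 309.5, 298.5] 0.73
P tool [ -0.2 -49.4  -3. ] [267.95258014 279.89978431]
```

View pics/c8.png

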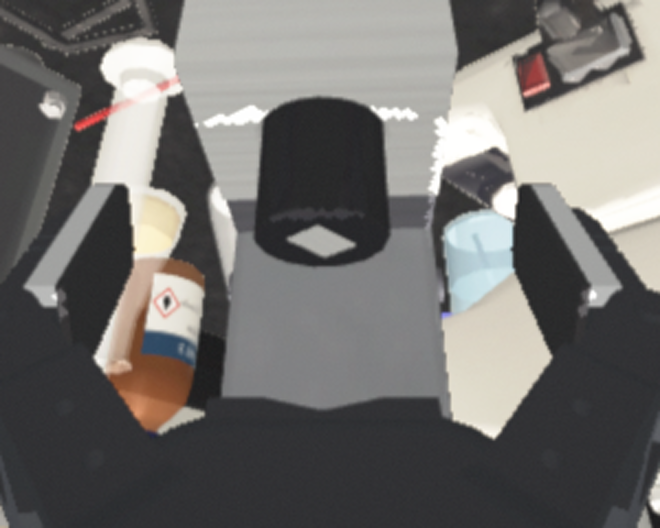

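Specimen centred between the fingers (column 322 against finger mid 323). Closing.

Call:
{"name": "servo_tool", "arguments": {"commands": [[[0,0,0],0,0],[[0,0,0],0,0],[[0,0,0],0,0],[[0,0,0],0,0],[[0,0,0],0,0],[[0,0,0],0,0],[[0,0,0],0,0]], "force": 40}}

```text
time_s: 19.28
ee_pos: [529.0, 452.4, 99.8]
tool_rot: [-1.577, -0.542, 0.891]
force: [0.1, -0.5, 0.4]
opening: 27.3
```

Call:
{"name": "servo_tool", "arguments": {"commands": [[[0.26,-0.43,0],0,0],[[0.52,-0.86,0],0,0],[[0.9,-1.5,0],0,0],[[0.9,-1.5,0],0,0]]}}

```text
time_s: 19.62
ee_pos: [530.1, 453.1, 119.9]
tool_rot: [-1.579, -0.545, 0.892]
force: [0.6, -0.5, -0.5]
opening: 27.0
```

Run:
```python
from h import *
im=info(f='w9.png',ts=('mould_rim','specimen_mid')); T=tool();print(T.round(3))
P=np.array([512.5,432.5,141]); print('dish',at_z('wrist',(0,0),2))
snap('side','s9.png')
for d in nets.place_of('side','dish_floor'): print(d['position'],at_z('side',d['position'],2))
b=cv2.imread('pics/s9.png')[230:330,190:320]
cv2.imwrite('pics/c9.png',np.hstack([cv2.resize(im[180:420,130:430,::-1],(440,352),interpolation=2),cv2.resize(b,(352*13//10,352),interpolation=2)])[:,:800])
```

```text
[ 0.517 -0.049  1.925  0.266  0.766 -2.088] [530.1 453.1 119.9] [-1.579 -0.545  0.892] [ 0.6 -0.5 -0.5] 27.047485414009603
mould_rim [277.6 208.3] 0.57 [508.3 429.8 119. ]
specimen_mid [272.7 257.6] 0.77 [567.3 496.5  97. ]
[[ 5.38000e-01  3.29000e-01 -7.76000e-01  5.28997e+02]
 [ 6.66000e-01  3.97000e-01  6.31000e-01  4.52488e+02]
 [ 5.16000e-01 -8.57000e-01 -6.00000e-03  1.17515e+02]
 [ 0.00000e+00  0.00000e+00  0.00000e+00  1.00000e+00]]
dish [603.62650443 263.3143936    2.        ]
[288.7, 307.2] [378.66233681 309.06433715   2.        ]
[321.3, 259.8] [343.33755633  96.75839128   2.        ]
```

View pics/c9.png

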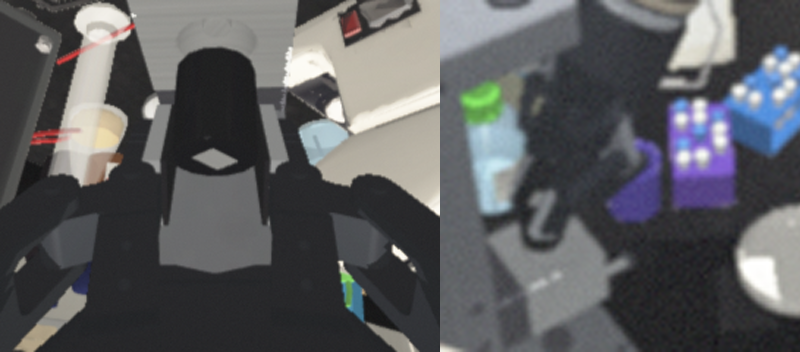

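The specimen is clear of the mould: its bottom is at crop (215,48), above the visible mouth. Retreating out of the press, then across to above the lid.

Call:
{"name": "servo_tool", "arguments": {"commands": [[[-2,-1.5,0],0,0],[[-4.2,-3.2,0],0,0],[[-6.5,-4.8,-0.1],0,0],[[-8.5,-6.1,0.4],0,0],[[-10.5,-7.4,0.9],0,0],[[-12.5,-8.7,1.4],0,0],[[-14.5,-10,1.9],0,0],[[-16.2,-11.2,2.3],0,0],[[-16.2,-11.2,2.3],0,0],[[-16.2,-11.2,2.3],0,0]]}}

```text
time_s: 20.7
ee_pos: [386.8, 314.2, 129.5]
tool_rot: [-1.578, -0.543, 0.891]
force: [-0.2, -0.2, -0.8]
opening: 27.0
```

Run:
```python
from h import *
im=info(f='w10.png',ts=('dish_floor','specimen_mid','rod_ball')); T=tool();print(T.round(3))
for d in nets.masks_of('wrist','dish_floor'):
    m=d['pixels'].astype(np.uint8); c=max(cv2.findContours(m,0,1)[0],key=cv2.contourArea).reshape(-1,2)
    pts=np.array([at_z('wrist',p,18)[:2] for p in c[::3]]); print(d['bbox'],d['conf'],cv2.minEnclosingCircle(pts.astype(np.float32)))
P=T[:3,3]-49.5*T[:3,1]; print('axis',P.round(1))
snap('top');
for d in nets.place_of('top','dish_floor'): print(at_z('top',d['position'],2))
cv2.imwrite('pics/c10.png',cv2.resize(im[:,:,::-1],(700,525)))
```

```text
[ 0.37  -0.654  2.361  0.309  0.972 -2.205] [386.8 314.2 129.5] [-1.578 -0.543  0.891] [-0.2 -0.2 -0.8] 27.031294280624895
dish_floor [279.  100.5] 0.89 [370.9 298.9   2. ]
specimen_mid [272.1 255.7] 0.88 [436.8 371.2  97. ]
rod_ball [256.3 313.8] 0.39 [657. 590.  32.]
[[ 5.39000e-01  3.29000e-01 -7.76000e-01  3.87298e+02]
 [ 6.67000e-01  3.97000e-01  6.31000e-01  3.14791e+02]
 [ 5.15000e-01 -8.57000e-01 -5.00000e-03  1.29330e+02]
 [ 0.00000e+00  0.00000e+00  0.00000e+00  1.00000e+00]]
[220.8, 39.7, 336.3, 156.7] 0.82 ((367.06890869140625, 294.4816589355469), 50.06925582885742)
axis [371.  295.1 171.8]
[355.5664327   89.96584948   2.        ]
```

View pics/c10.png

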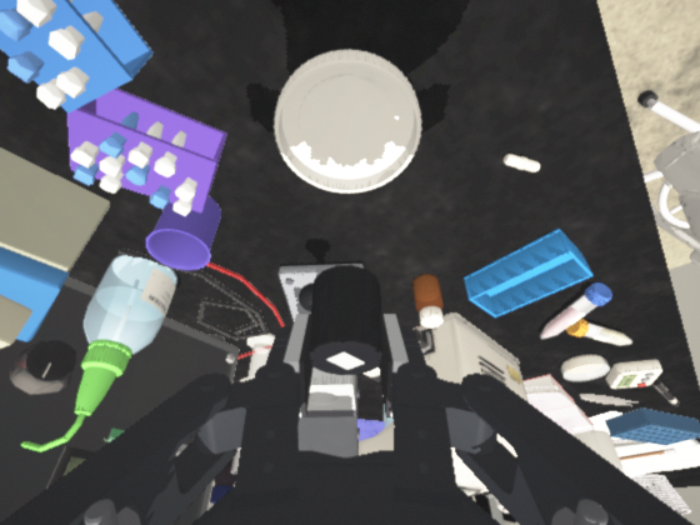

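The lid is clear and empty at raw (279,100), about (369,297) mm, and the specimen axis is at about (371,295). Lowering.

Call:
{"name": "servo_tool", "arguments": {"commands": [[[-1.5,2.6,0.2],0,0],[[-3.1,5.1,0.2],0,0],[[-4.6,7.7,0.2],0,0],[[-6.2,10.3,0.2],0,0],[[-6.2,10.3,0.2],0,0],[[-6.2,10.3,0.2],0,0]]}}

```text
time_s: 21.55
ee_pos: [384.2, 314.8, 6.9]
tool_rot: [-1.574, -0.537, 0.889]
force: [0.5, 0.7, 0.2]
opening: 27.5
```

Run:
```python
from h import *
im=info(f='w11.png',ts=('dish_floor','specimen_mid')); T=tool();print(T[:3,3])
P=T[:3,3]-49.5*T[:3,1]; print('axis',P.round(1))
snap('side','s11.png')
for n in('dish_floor','specimen_mid'):
  for d in nets.place_of('side',n): print(n,d['conf'],at_z('side',d['position'],2 if n[0]=='d' else 38))
b=cv2.imread('pics/s11.png')[260:350,240:350]
cv2.imwrite('pics/c11.png',np.hstack([cv2.resize(im[60:360,130:430,::-1],(400,400),interpolation=2),cv2.resize(b,(400,327),interpolation=2)[:400] if 0 else cv2.copyMakeBorder(cv2.resize(b,(400,327),interpolation=2),0,73,0,0,0)]))
```

```text
[ 0.374 -0.429  2.444  0.404  0.688 -2.342] [384.2 314.8   6.9] [-1.574 -0.537  0.889] [0.5 0.7 0.2] 27.50596842731404
dish_floor [272.4 210.1] 0.94 [377.6 301.9   2. ]
specimen_mid [274.2 256.2] 0.93 [311.2 224.1  97. ]
specimen_mid [274.1 211.3] 0.55 [304.  215.4  97. ]
[387.97974112 316.25764924  12.23369766]
axis [371.5 296.5  54.5]
dish_floor 0.56 [368.86858273 300.46583272   2.        ]
dish_floor 0.33 [502.59418645 327.25280842   2.        ]
specimen_mid 0.42 [370.21041045 306.20471836  38.        ]
```

Call:
{"name": "servo_tool", "arguments": {"commands": [[[-0.4,0.7,0],0,0],[[-0.8,1.35,0],0,0],[[-0.8,1.35,0],0,0]]}}

```text
time_s: 22.1
ee_pos: [385.8, 315.2, -7.5]
tool_rot: [-1.577, -0.541, 0.89]
force: [-0.4, -0.3, 0.1]
opening: 27.4
```

Call:
{"name": "servo_tool", "arguments": {"commands": [[[-0.1,0.17,0],0,0],[[-0.1,0.17,0],0,0]]}}

```text
time_s: 22.27
ee_pos: [386.9, 315.9, -7.5]
tool_rot: [-1.577, -0.543, 0.891]
force: [-2.5, -0.6, 6.0]
opening: 27.0
```

Call:
{"name": "servo_tool", "arguments": {"commands": [[[-0.1,0.17,0],0,0],[[-0.1,0.17,0],0,0]]}}

```text
time_s: 22.43
ee_pos: [388.2, 316.8, -7.5]
tool_rot: [-1.578, -0.546, 0.891]
force: [-7.7, -3.3, 14.9]
opening: 27.2
```

Contact at the expected height (6 N, then 15 N). Easing back 2 mm and opening partway, to stay inside the lid's rim.

Call:
{"name": "servo_tool", "arguments": {"commands": [[[0.1,-0.17,0],0,0],[[0.1,-0.17,0],0,0]]}}

```text
time_s: 22.6
ee_pos: [386.8, 315.8, -7.5]
tool_rot: [-1.578, -0.543, 0.891]
force: [-3.1, -1.7, 6.1]
opening: 27.4
```

Call:
{"name": "servo_tool", "arguments": {"commands": [[[0,0,0],0,0.36],[[0,0,0],0,0.42],[[0,0,0],0,0.48],[[0,0,0],0,0.5],[[0,0,0],0,0.5],[[0,0,0],0,0.5]]}}

```text
time_s: 23.1
ee_pos: [385.8, 315.3, -8.9]
tool_rot: [-1.577, -0.541, 0.891]
force: [1.2, 0.2, -0.9]
opening: 43.1
```

Run:
```python
from h import *
im=info(f='w12.png',ts=('dish_floor','specimen_mid')); T=tool()
for d in nets.masks_of('wrist','specimen_mid'):
    m=d['pixels'].astype(np.uint8); c=max(cv2.findContours(m,0,1)[0],key=cv2.contourArea); print(d['bbox'],d['conf'],cv2.minAreaRect(c))
A=np.array([371,296,0.]);
for z in(2,20,38): print(z,proj('wrist',A+[0,0,z]))
snap('side')
for n in('dish_floor','specimen_mid'):
  for d in nets.place_of('side',n): print(n,d['conf'],at_z('side',d['position'],2 if n[0]=='d' else 20))
```

```text
[ 0.374 -0.385  2.447  0.431  0.64  -2.377] [385.8 315.3  -8.9] [-1.577 -0.541  0.891] [ 1.2  0.2 -0.9] 43.14215955617956
specimen_mid [273.9 260.7] 0.91 [288.2 197.6  97. ]
[241.9, 214.3, 308.1, 301.9] 0.71 ((275.5, 258.5), (87.0, 61.0), 90.0)
2 [273.1297263  229.06497866]
20 [272.70553284 257.08666487]
38 [272.21295203 289.62593403]
dish_floor 0.84 [370.01246244 290.64659291   2.        ]
specimen_mid 0.51 [375.16828824 302.66086944  20.        ]
```

Call:
{"name": "servo_tool", "arguments": {"commands": [[[0.6,-1,0],0,0.5],[[1.2,-2,0],0,0.5],[[1.8,-3.5,0],0,0.5],[[1.8,-7,0],0,0.5],[[1.8,-11,0],0,1],[[1.8,-14,0],0,1],[[1.8,-14,0],0,1],[[1.8,-14,0],0,1]]}}

```text
time_s: 24.12
ee_pos: [351.3, 271.8, 124.4]
tool_rot: [-1.582, -0.548, 0.893]
force: [-0.5, -0.1, -0.2]
opening: 85.2
```

```bash
cat > chk.py <<'E'
from h import *
im=info(f='w13.png',ts=('dish_floor','specimen_mid','rod_ball','mould_rim')); T=tool(); print(T[:3,3].round(1))
for n in ('specimen_mid','dish_floor'):
  for d in nets.masks_of('wrist',n):
    m=d['pixels'].astype(np.uint8); c=max(cv2.findContours(m,0,1)[0],key=cv2.contourArea); print(n,d['bbox'],d['conf'],cv2.minAreaRect(c))
A=np.array([371,296,0.]);
for z in(2,20,38): print(z,proj('wrist',A+[0,0,z]))
for cn in('side','top'):
  snap(cn)
  for n,z in(('dish_floor',2),('specimen_mid',20),('vial',0),('tape_roll',0),('rod_ball',63)):
    for d in nets.place_of(cn,n): print(cn,n,d['conf'],np.round(d['position']),at_z(cn,d['position'],z).round(1))
E
python3 chk.py
```

```text
[ 0.275 -0.887  2.489  0.335  1.096 -2.272] [351.3 271.8 124.4] [-1.582 -0.548  0.893] [-0.5 -0.1 -0.2] 85.23293124461189
dish_floor [279.2 152.2] 0.66 [363.1 293.9   2. ]
specimen_mid [273.1 164.1] 0.6 [321.8 237.1  97. ]
rod_ball [252.1 263.7] 0.91 [487.2 394.2  32. ]
mould_rim [256.7 337. ] 0.63 [487.1 408.9 119. ]
mould_rim [272.8 164.7] 0.37 [309.1 222.2 119. ]
[348.7 271.7 118.3]
specimen_mid [260.2, 139.2, 297.2, 188.4] 0.75 ((278.5, 165.0), (48.0, 33.0), 90.0)
dish_floor [230.3, 236.8, 291.6, 370.8] 0.47 ((260.4747009277344, 301.92413330078125), (128.89370727539062, 62.25335693359375), 88.65210723876953)
2 [273.53759863 158.74630482]
20 [273.36280652 171.30945376]
38 [273.17289149 184.95955928]
side dish_floor 0.73 [291. 306.] [373.5 301.3   2. ]
side dish_floor 0.67 [320. 257.] [351.2  85.    2. ]
side specimen_mid 0.75 [290. 304.] [374.6 311.4  20. ]
side vial 0.59 [247. 356.] [425.9 486.7   0. ]
side vial 0.4 [212. 246.] [693.6 144.1   0. ]
side tape_roll 0.69 [300. 210.] [ 483.  -138.3    0. ]
side rod_ball 0.62 [248. 301.] [465.9 375.   63. ]
top dish_floor 0.81 [240. 244.] [372.5 289.7   2. ]
top dish_floor 0.6 [309. 254.] [352.7  80.    2. ]
top specimen_mid 0.49 [234. 248.] [357.4 304.1  20. ]
top vial 0.6 [176. 226.] [419.9 486.    0. ]
top tape_roll 0.81 [389. 215.] [ 481.3 -160.8    0. ]
top rod_ball 0.67 [212. 204.] [480.5 370.1  63. ]
```

The specimen stands in the lid, within about 2 mm of concentric: the row difference to the lid floor point is 12, with 12.6 expected. Vial and tape are unmoved. Going back to the ball.

Call:
{"name": "servo_tool", "arguments": {"commands": [[[4,1,-1],0,1],[[8,4,-2],0,1],[[10,8,-2.9],0,1],[[10,10.3,-2.9],0,1],[[10,10.3,-2.9],0,1],[[10,10.3,-2.9],0,1],[[10,10.3,-2.9],0,1]]}}

```text
time_s: 25.65
ee_pos: [459.7, 361.0, 84.1]
tool_rot: [-1.577, -0.541, 0.891]
force: [-0.4, -1.2, 1.3]
opening: 85.3
```

Run:
```python
from h import *
info(f='w14.png',ts=('rod_ball','mould_rim','dish_floor')); T=tool(); print(T[:3,3].round(1))
for d in nets.masks_of('wrist','rod_ball'): print(d['bbox'],d['conf'])
for z in (60,63,66):
    B=np.array([467.6,371.4,z]); print(z,proj('wrist',B),(T[:3,:3].T@(B-T[:3,3])).round(1))
```

```text
[ 0.411 -0.292  2.201  0.341  0.77  -2.24 ] [459.7 361.   84.1] [-1.577 -0.541  0.891] [-0.4 -1.2  1.3] 85.30289887724153
rod_ball [279.5 223.4] 0.88 [494.4 408.2  32. ]
mould_rim [280.6 337.8] 0.61 [520.7 442.5 119. ]
dish_floor [329.8  19.1] 0.24 [374.5 304.7   2. ]
[460.9 361.1  88. ]
[261.5, 207.6, 292.1, 267.8] 0.68
60 [276.69040766 216.42266327] [-4.2 30.2  1.5]
63 [276.66018858 219.66407747] [-2.6 27.6  1.5]
66 [276.6294307  222.96328521] [-1.1 25.1  1.5]
```

Call:
{"name": "servo_tool", "arguments": {"commands": [[[0,3,0.2],0,1],[[0,6,0.2],0,1],[[0,8.1,0.2],0,1],[[0,8.1,0.2],0,1],[[0,8.1,0.2],0,1],[[0,8.1,0.2],0,0],[[0,8.1,0.2],0,0],[[0,8.1,0.2],0,0],[[0,8.1,0.2],0,0],[[0,8.1,0.2],0,0],[[0,8.1,0.2],0,0],[[0,8.1,0.2],0,0]], "force": 60}}

```text
time_s: 26.9
ee_pos: [487.0, 393.1, 15.9]
tool_rot: [-1.582, -0.543, 0.892]
force: [1.2, -10.3, 4.7]
opening: 20.9
```

Call:
{"name": "servo_tool", "arguments": {"commands": [[[-0.4,0.65,0],0,0],[[-0.8,1.3,0],0,0],[[-1.2,2.0,0],0,0],[[-1.55,2.55,0],0,0],[[-1.55,2.55,0],0,0],[[-1.55,2.55,0],0,0]]}}

```text
time_s: 27.4
ee_pos: [487.0, 393.1, -14.3]
tool_rot: [-1.581, -0.543, 0.891]
force: [3.5, -6.0, -0.4]
opening: 21.0
```

Call:
{"name": "servo_tool", "arguments": {"commands": [[[-0.1,0.17,0],0,0],[[-0.1,0.17,0],0,0],[[-0.1,0.17,0],0,0]]}}

```text
time_s: 27.65
ee_pos: [487.1, 393.3, -14.7]
tool_rot: [-1.581, -0.544, 0.893]
force: [-8.4, -19.7, 19.2]
opening: 21.4
```

Call:
{"name": "servo_tool", "arguments": {"commands": [[[-0.1,0.17,0],0,0],[[-0.1,0.17,0],0,0],[[-0.1,0.17,0],0,0]]}}

```text
time_s: 27.9
ee_pos: [487.2, 393.4, -15.0]
tool_rot: [-1.581, -0.544, 0.894]
force: [-22.7, -31.8, 38.8]
opening: 20.6
```

The force rises to 39 N at the same height as the first grip, so the rod is on its lower stop. Relaxing the load, releasing and backing off.

Call:
{"name": "servo_tool", "arguments": {"commands": [[[0.15,-0.25,0],0,0],[[0.15,-0.25,0],0,0]]}}

```text
time_s: 28.07
ee_pos: [487.0, 393.2, -14.4]
tool_rot: [-1.581, -0.544, 0.892]
force: [-1.5, -11.3, 8.5]
opening: 21.2
```

Call:
{"name": "servo_tool", "arguments": {"commands": [[[0,0,0],0,1],[[0,0,0],0,1],[[0,0,0],0,1],[[0,0,0],0,1],[[0,0,0],0,1],[[0,0,0],0,1],[[0,0,0],0,1],[[0,-3,0],0,1],[[0,-6,0],0,1],[[0,-10,0],0,1],[[0,-14,0],0,1],[[0,-16,0],0,1],[[0,-16,0],0,1],[[0,-16,0],0,1],[[0,-16,0],0,1]]}}

```text
time_s: 29.32
ee_pos: [431.9, 330.6, 119.7]
tool_rot: [-1.576, -0.54, 0.891]
force: [-0.8, -0.1, 1.1]
opening: 85.3
```

```bash
sed -i "s/('rod_ball',63)/('rod_ball',32)/" chk.py; python3 chk.py
python3 - <<'E'
from h import *
T=tool()
for z in (29,32,35,38): print(z,proj('wrist',[467.6,371.4,z]))
E
```

```text
[ 0.367 -0.469  2.264  0.33   0.892 -2.242] [431.9 330.6 119.7] [-1.576 -0.54   0.891] [-0.8 -0.1  1.1] 85.29333230866699
specimen_mid [309.1  68.4] 0.64 [356.5 263.   97. ]
rod_ball [273.  193.5] 0.66 [465.2 368.3  32. ]
mould_rim [278.6 312.2] 0.64 [506.9 428.6 119. ]
[431.7 330.7 119. ]
specimen_mid [290.3, 34.2, 341.8, 101.0] 0.75 ((315.5, 66.0), (64.0, 45.0), 90.0)
specimen_mid [354.2, 204.2, 385.8, 248.3] 0.41 ((371.3352355957031, 226.90687561035156), (48.60413360595703, 25.64028549194336), 74.47589111328125)
dish_floor [246.1, 0.3, 382.4, 124.5] 0.66 ((313.5, 61.0), (122.0, 139.0), 90.0)
2 [310.1379198   54.43365377]
20 [311.92065382  65.62262591]
38 [313.91492678  78.13927964]
side dish_floor 0.86 [318. 259.] [352.3  97.9   2. ]
side dish_floor 0.64 [288. 305.] [383.  303.8   2. ]
side dish_floor 0.45 [211. 245.] [697.3 144.2   2. ]
side specimen_mid 0.46 [290. 304.] [374.1 311.3  20. ]
side specimen_mid 0.39 [246. 356.] [420.9 500.7  20. ]
side vial 0.46 [245. 359.] [428.3 495.8   0. ]
side tape_roll 0.72 [293. 304.] [372.  292.5   0. ]
side tape_roll 0.53 [209. 248.] [696.3 158.    0. ]
side rod_ball 0.61 [247. 308.] [473.6 371.9  32. ]
top dish_floor 0.74 [309. 253.] [353.8  81.6   2. ]
top dish_floor 0.45 [238. 244.] [373.5 294.6   2. ]
top vial 0.55 [176. 224.] [427.8 487.4   0. ]
top tape_roll 0.55 [389. 216.] [ 478.9 -161.7    0. ]
top rod_ball 0.58 [216. 208.] [475.  362.5  32. ]
29 [273.96482054 191.41855367]
32 [273.93225987 193.67046894]
35 [273.89926253 195.95258434]
38 [273.86581968 198.26551147]
```

The ball is at row 193.5, where 193.7 is predicted with the rod fully down. The specimen stands in the lid and the arm is clear, so I'm handing in.

```bash
python3 -c "
from h import *
print(env.get_state()['time_s'],env.hand_in())"
```

```text
the job is handed in; nothing more can be done
30.2667 None
```

The job is handed in at about 30 s; the hand-in reports no verdict, so success rests on my own checks below. I raised the rod about 31–34 mm by its ball, took the specimen from the open front, and stood it in the larger white lid. I then pushed the rod back down.

**Last checks**
- **Specimen:** the wrist camera shows it upright in the lid. It was about 2 mm off centre just after release.
- **Rod:** the ball is at image row 193.5, against 193.7 predicted for fully down, and the push reached 39 N at the lower stop.
- **Arm:** backed well clear, about 1 N residual on the tool.
- **Vial and tape:** both are still where they were, to within the networks' roughly 1 cm scatter.

**What disagreed**
- **TCP:** both cameras put the real finger ends about 37 mm short of the reported TCP. My first grip on the ball closed on nothing because of this; I allowed for the offset afterwards.
- **Tilt:** the move commands have no tilt, so I got the 31° tilt by pushing repeatedly against the joint limits high up in free air.
- **Side and top views:** their specimen and lid positions differed from the wrist camera's by up to about 17 mm. I trusted the closer wrist view.
- **Network errors:** the networks gave a few false hits, such as "tape roll" on the lid.
- **Pictures:** I used up the 12-view limit before the placing, so the placing and the final state were checked by numbers only.

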